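# Back the solder reel off by one ratchet notch

### The arm

A 6-joint arm with a two-finger parallel gripper is mounted at the origin on a cart in front of the work surface, level with it; the furniture and walls round the work are solid. World frame = base frame: x ahead of the robot, y to its left, z up, the work surface at z = 0. Lengths are in mm, angles in rad, forces in N, time in s.
With the tool pointing down it reaches from about 350 to 875 mm from the base axis. Payload 4.2 kg.
Tool frame: the origin (TCP) lies at the very end of the fingers, on their centre line; the grasp point (between the pads) lies arm.grip_point_offset behind it (arm.grip_point_offset is the distance from the TCP to the grasp point, in mm); z points along the fingers, y is the line along which they close (so a half turn about z gives the same grasp; the last joint's range is limited). The gripper opens to 85 mm and grips with 20 to 120 N. Pads are 22 mm wide; open, the fingers measure 114 mm over their backs; the gripper's body (76 mm by 85 mm) begins 54 mm behind the grasp point. The pads swing forward as they close: fully open they stand 13 mm farther back than shut.
Start: joints at [-0.979, 0.385, 0.008, 0, -1.194, -0.259], TCP at [204.197, -590.68, 231.312] pointing down, gripper open.
Joint ranges: [-3.14, 3.14], [-1.21, 2.06], [-1.07, 1.41], [-3.16, 2.05], [-2.99, -0.16], [-3.1, 3.1]. Speed limits (rad/s): [2.79, 2.79, 3.14, 3.14, 3.14, 3.14].

### API

Orientations are given as a unit quaternion [x, y, z, w].
In Python, from bench import arm, cams, ticket gives the robot as it stands.
- The arm moves only by the tool servo_tool, never from a script. Its argument "commands" is a list that holds one entry, the list of rows, each a list of 7 numbers: the closure in counts, from 0 (fully open) to 255 (shut), then the shift along the tool's x, y, z in m, then the turn, a rotation vector about the tool's x, y, z in degrees. In form: [[[grip, x, y, z, ax, ay, az], ...]]. A call has 1 to 10 rows; each row shifts and turns the commanded pose from where the row before left it, along the tool's axes as they then stand; what a row does not reach is not made up. A row lasts 1/12 s, in which the tool goes at most 41.7 mm and 7.16 degrees, less where a joint would pass 70% of its speed; a pose out of reach is approached as far as the arm can. A call with a gripper value outside its range is refused whole. The fingers move at their own pace and stop on an object; the grip force is fixed at half the most. Time passes only in rows, so rows that do not move let the fingers close. It gives the time, the measured TCP pose, the force, the opening and the grip force at its end, in the units of the state.
- arm.read_state(): the state, without advancing time (a new reading comes with each control period).
- cams.get_image(name): name is "scene" or "top" or "wrist"; returns a dict with "frame" (384x512x3 uint8, blue, green, red), "K" (3x3 intrinsics, pixels), "T" (4x4, takes a point from camera to world coordinates). Camera axes: x right, y up, looking along -z (the intrinsics and any distortion apply to the point x, -y, -z); pixel columns grow to the right and rows downward; lengths in mm; the calibration is good to about 2 mm. The wrist camera is an equidistant fisheye: a pixel r from the principal point sees the ray r / f radians off the axis. A picture is of the moment at which its call begins. There is no depth.
- ticket.job_done(): hands the job in; it is judged then, once.
The state is a dict: "clock": time; "joints": joint angles; "joint_vel": joint speeds; "joint_efforts": joint torques, N m; "position": TCP position; "ee_rot": TCP orientation; "contact_force": force on the tool from outside, world axes, zero at the start; "wrist_torque": the same for the moment, N m; "gripper_width": finger opening in mm; "grasp_force": force on a finger pad.
Only numpy, scipy, OpenCV 4.12 (cv2) and the standard library are available. Lean on these libraries where they do the work, as an engineer would, in place of code of your own. Each camera call takes 0.05 s, during which the arm holds its last target. There are 200 camera calls.

### The job

The solder reel's ratchet wheel has been fed one notch too far. With a fingertip, lift the pawl clear of the teeth by its upright post, push the wheel backward (counterclockwise seen from above) by one notch and no farther, then push the pawl fully back in between the teeth so that the wheel is locked again. Nothing is to be picked up: the solder spool stays in its seat on the wheel, and the things lying round about stay where they are.

Things in the scene. Friction and masses are not known exactly. Their poses are not given: they have to be found in the camera images.
- reel_stand: fixed stand of the ratchet: flat round grey base, radius 82 mm, 8 mm high; origin on the bench top under the wheel's axis, z up, does not move. Come to it from above: the test fixture at the right of the bench and the power supplies behind are tall (cross the fixture with the fingertips 0.25 m or more above the bench). In its frame (mm) the pawl's pivot is at x -75, y 88, the pawl's nose meets the teeth near x -5, y 74, and its finger post stands at x -27, y 108 when seated
- wheel_axis (a point): centre of the ratchet wheel, on its upper face, 25 mm above the bench. Wheel: bare aluminium disc lying flat, 14 mm thick, turning about the vertical, ten saw teeth (one notch = 36 deg = 0.628 rad; tips at radius 80 mm, roots 70 mm). Friction about 0.12 N m: it stays where it is left
- peg (a point): one of the wheel's five like upright pegs, which turn with it: steel, 10 mm diameter, 34 mm tall above the wheel (tops 59 mm above the bench), on a 56 mm radius at 72 deg steps round the axis; this point is on the peg's axis 14 mm below its top. Pushing any peg sideways along the circle turns the wheel
- wheel (a joint): angle of the ratchet wheel, rad; grows clockwise seen from above (forward, feeding). 0 = a tooth face bears on the seated pawl, which blocks backward turning; it starts somewhere in its free play, 0.06 to 0.16. Backward (counterclockwise) is negative; one notch back with the next tooth bearing on the pawl is -0.628, and the pawl drops fully in anywhere from about -0.61 to -0.40
- pawl_post (a point): upright steel post on the pawl by which a finger moves it: 10 mm diameter, top 61 mm above the bench; this point is on its axis 45 mm above the bench, it moves with the pawl. The pawl itself is a dark steel bar, its top 24 mm above the bench. Pushing the post away from the wheel lifts the pawl out of the teeth, pushing it toward the wheel seats it; a stiff pivot (about 0.07 N m, 1.5 N at the post) keeps the pawl wherever it is left
- pawl_pivot (a point): axis of the pawl's vertical pivot (the post is 52 mm from it, the nose 72 mm), 25 mm above the bench; does not move
- pawl (a joint): angle of the pawl, rad; 0 = fully seated between the teeth (end stop), grows as it swings out, counterclockwise seen from above, to the open stop at 0.5; the nose is clear of the tooth tips from about 0.16
- spool: spool of solder wire, 60 mm across, 40 mm high, loose, standing in a shallow seat (collar 5 mm high, radius 35 mm) at the centre of the wheel; origin under its centre, top 65 mm above the bench; turns with the wheel, must not be lifted or tipped
- capacitor: tall brown can capacitor standing upright, 35 mm across, 58 mm high; origin under its centre; bystander
- cutters: small side cutters lying flat, 46x121x10 mm; bystander
- tape: roll of tape lying flat, 75 mm across, 19 mm high; origin under its centre; bystander
- plug: yellow plug, 40x82x40 mm; bystander
- hex_key: black hex key lying flat, 26x82x5 mm; bystander
- terminals: white terminal strip, 19x62x17 mm; bystander
- usb: black memory stick, 18x51x8 mm; bystander
- parts_bin: small grey open parts bin, 106x72x42 mm; bystander

How it is judged:
By the outcome, as a careful person would: the job done as asked, in the order asked, and still so for the second after the job is handed in, with the robot touching nothing.
It also fails if it takes over 61 s, if anything falls off the work surface, if the arm or the gripper's body presses on something with over 40 N, if the wrist force passes 120 N, or if a joint passes its speed limit or range.

## Working session

There is one attempt and no reset: what is moved stays moved. The work goes in short steps, Python scripts to look and compute and a tool call to move; the robot and the scene stay as the last step left them, time stands still between calls to the robot, and variables do not carry over. Pictures are saved under pics/ and viewed, at most 10 in all, crops included, and the job is handed in when it is done.

Besides the shell and the picture viewer there is one more tool, called after "Emit:" as a command line: name --argument value ..., lists and objects as JSON in quotes. servo_tool: Moves the arm, as the interface text tells. Its arguments: {"type":"object","properties":{"commands":{"type":"array","items":{"type":"array","items":{"type":"array","items":{"type":"number"}}}}},"required":["commands"]}

```bash
ls; mkdir -p pics; cat > h.py <<'E'
import numpy as np, cv2
from bench import arm, cams, ticket
def snap(n,f):
    d=cams.get_image(n); cv2.imwrite('pics/'+f,d['frame']); np.savez('pics/'+f[:-4]+'.npz',**{k:d[k] for k in('frame','K','T')}); return d
def ray(d,u,v,fish=False):
    K=d['K'];T=d['T'];x=(u-K[0,2])/K[0,0];y=(v-K[1,2])/K[1,1]
    if fish:
        r=np.hypot(x,y);s=np.sin(r)/max(r,1e-9);c=np.array([x*s,-y*s,-np.cos(r)])
    else: c=np.array([x,-y,-1.])
    return T[:3,3],T[:3,:3]@c
def onz(d,u,v,z,fish=False):
    o,r=ray(d,u,v,fish);return o+r*(z-o[2])/r[2]
E
python3 - <<'E'
from h import *
a=snap('top','top0.png');b=snap('scene','scene0.png')
print(a['K'],a['T'],b['T']);s=arm.read_state();print(s, arm.grip_point_offset)
cv2.imwrite('pics/both0.png',cv2.resize(np.vstack([a['frame']]),(800,600),interpolation=cv2.INTER_CUBIC))
E
```

```text
pics
[[378.80232824   0.         252.50143866]
 [  0.         378.80232824 189.29187194]
 [  0.           0.           1.        ]] [[ 8.41963923e-03  9.89088551e-01 -1.47081434e-01  3.89276746e+02]
 [-9.99940044e-01  9.35769693e-03  5.68702966e-03  1.53018611e+02]
 [ 7.00131940e-03  1.47024733e-01  9.89108037e-01  9.56485794e+02]
 [ 0.00000000e+00  0.00000000e+00  0.00000000e+00  1.00000000e+00]] [[ 8.32926650e-01  3.13030843e-01 -4.56338566e-01  1.06596317e+02]
 [-5.53192593e-01  4.92650489e-01 -6.71768897e-01 -4.18544501e+02]
 [ 1.45310336e-02  8.11977332e-01  5.83508065e-01  5.72005369e+02]
 [ 0.00000000e+00  0.00000000e+00  0.00000000e+00  1.00000000e+00]]
{'clock': 0.1, 'joints': array([-9.79428831e-01,  3.85504628e-01,  6.74207063e-03, -4.03192664e-04,
       -1.19401650e+00, -2.58611921e-01]), 'joint_vel': array([ 0.00015837, -0.00265279,  0.00152565,  0.00321575, -0.00075981,
        0.00072437]), 'joint_efforts': array([ 1.03764021e-03, -3.93320203e+01,  1.88929367e+01,  4.19792935e+00,
       -2.60683235e-03,  4.86967735e-06]), 'position': array([ 203.99505572, -590.21109728,  230.31263716]), 'ee_rot': array([-1.65537833e-01,  9.86202924e-01,  9.80434555e-04, -2.38037914e-04]), 'contact_force': array([ 0.17002616, -0.33061414,  0.02228614]), 'wrist_torque': array([0.05340975, 0.00116846, 0.01130536]), 'grasp_force': 0.0, 'gripper_width': 85.33567716500207} 18.700000000000003
```

View pics/both0.png

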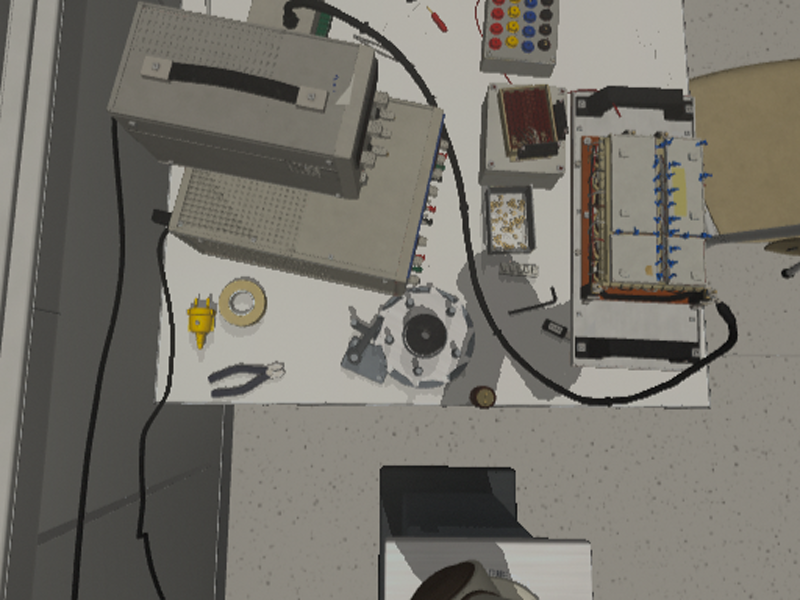

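View pics/scene0.png

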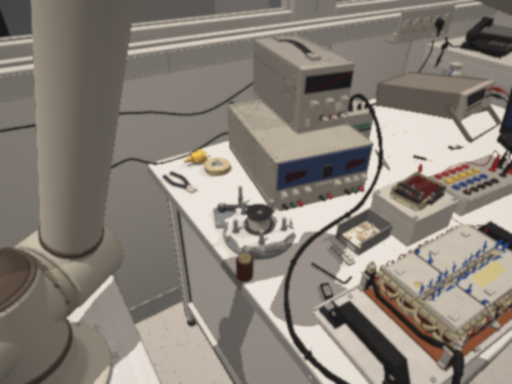

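The top view shows the wheel centred near (425,335) in the enlarged picture, with the pawl at its left (360,345). The capacitor is at (483,397). I'll crop in closer.

```bash
python3 - <<'E'
from h import *
d=np.load('pics/top0.npz')
c=d['frame'][175:255,210:315]
cv2.imwrite('pics/c0.png',cv2.resize(c,None,fx=7,fy=7,interpolation=cv2.INTER_CUBIC))
print(onz(d,272,214,65), onz(d,272,214,25),onz(d,309,254,58))
E
```

```text
[463.39290063 101.43300988  65.        ] [466.71841203  99.11841993  25.        ] [370.98937107  14.29925649  58.        ]
```

View pics/c0.png

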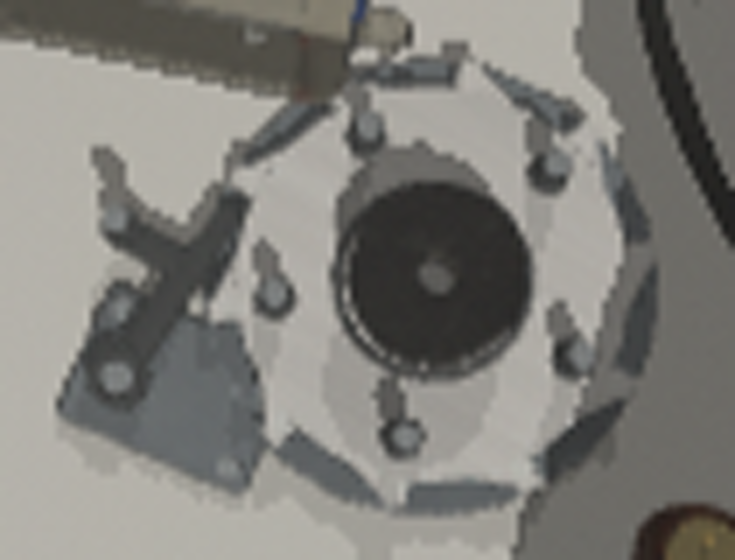

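Crop pixels (7× scale, offset 210,175):
- Spool top: (435,275)
- Pawl pivot: (115,375)
- Pawl post top: (117,215)
- Peg tops: (368,128), (552,168), (577,355), (403,435), (277,295)
- Power supply corner: about (300,97)

```bash
python3 - <<'E'
from h import *
d=np.load('pics/top0.npz')
P=lambda u,v,z:onz(d,210+u/7-.5,175+v/7-.5,z)[:2]
c=P(435,275,65);pv=P(115,375,30);po=P(117,215,61)
print('c',c,'pivot',pv,'post',po,np.linalg.norm(pv-c),np.linalg.norm(po-c),np.linalg.norm(po-pv))
a=np.arctan2(*(pv-c)[::-1])-np.arctan2(88,-75);b=np.arctan2(*(po-c)[::-1])-np.arctan2(108,-27);print('yaw',a,b)
for q in[(368,128),(552,168),(577,355),(403,435),(277,295)]:
    p=P(*q,59);print('peg',p,np.linalg.norm(p-c),np.degrees(np.arctan2(*(p-c)[::-1])))
print('psu',P(300,97,0),P(355,20,100),'cap',P(690,535,58))
b=np.load('pics/scene0.npz')
def px(p):
    q=np.linalg.inv(b['T'])@np.append(p,1);return b['K'][0,0]*q[0]/-q[2]+b['K'][0,2],b['K'][1,1]*-q[1]/-q[2]+b['K'][1,2]
for p in[[*c,65],[*po,61],[*pv,25]]:print(px(p))
print([ (z,px([*P(300,97,0),z])) for z in(0,100,150)])
f=b['frame'][165:265,200:310];cv2.imwrite('pics/s0.png',cv2.resize(f,None,fx=6,fy=6,interpolation=cv2.INTER_CUBIC))
E
```

```text
c [463.89116964 102.27570583] pivot [430.9911479  211.57855157] post [483.63186732 209.95324404] 114.14693827400806 109.47213060917514 52.66580451490265
yaw -0.4134391787229448 -0.4262967813351237
peg [514.49987421 124.89137703] 55.432026505916895 24.078585393212027
peg [501.31111236  62.03750878] 54.9487453416344 -47.078381583222146
peg [437.77284928  53.94019417] 54.940771253374315 -118.38477806789449
peg [410.45480539 112.63799768] 54.4318116243803 169.0255065812282
peg [457.13141718 155.43484056] 53.587198650705794 97.2468777994857
psu [533.9169475  147.90795784] [544.51929248 130.6112355 ] cap [378.07001059  16.38179891]
(np.float64(258.25673020250565), np.float64(210.73256327887455))
(np.float64(240.3192208387743), np.float64(185.747349208294))
(np.float64(221.5330746672405), np.float64(204.3365905276862))
[(0, (np.float64(271.1862042860053), np.float64(211.94988867323417))), (100, (np.float64(272.76891390296646), np.float64(178.19107736050228))), (150, (np.float64(273.6445552576854), np.float64(159.51386016614453)))]
```

View pics/s0.png

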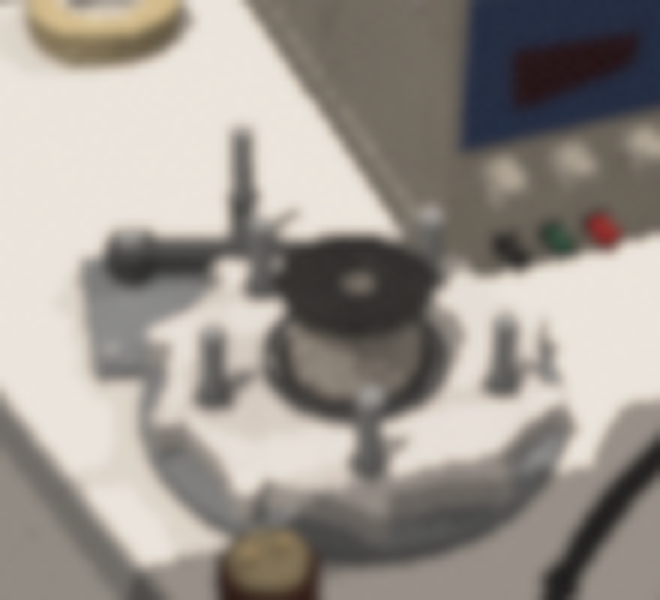

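The scene crop agrees with the top-view fit to within about 2 px. The post top is at (240,135) in the crop and the spool top at (358,282). Next I lift, align the tool and go above.

Emit:
servo_tool --commands '[[[255,0,0,-0.03,0,0,6.35],[255,0,0,-0.03,0,0,6.35],[255,0,0,-0.03,0,0,6.35],[255,-0.012,0.032,0,0,0,0],[255,-0.012,0.032,0,0,0,0],[255,-0.012,0.032,0,0,0,0],[255,-0.012,0.032,0,0,0,0],[255,-0.012,0.032,0,0,0,0],[255,-0.012,0.032,0,0,0,0],[255,-0.012,0.032,0,0,0,0]]]'

```text
clock: 0.93
position: [288.1, -364.9, 320.9]
ee_rot: [0.0, 1.0, 0.0, -0.0]
contact_force: [1.5, 0.8, 0.7]
gripper_width: -0.0
grasp_force: 0.0
```

Emit:
servo_tool --commands '[[[255,-0.012,0.032,0,0,0,0],[255,-0.012,0.032,0,0,0,0],[255,-0.012,0.032,0,0,0,0],[255,-0.012,0.032,0,0,0,0],[255,-0.012,0.032,0,0,0,0],[255,-0.012,0.032,0,0,0,0],[255,-0.012,0.032,0,0,0,0],[255,-0.012,0.032,0,0,0,0],[255,-0.012,0.032,0,0,0,0],[255,-0.012,0.032,0,0,0,0]]]'

```text
clock: 1.77
position: [407.8, -44.9, 321.2]
ee_rot: [-0.0, 1.0, 0.0, -0.0]
contact_force: [0.2, 0.1, -0.1]
gripper_width: 0.0
grasp_force: 0.0
```

Emit:
servo_tool --commands '[[[255,-0.006,0.028,0,0,0,0],[255,-0.006,0.028,0,0,0,0],[255,-0.006,0.028,0,0,0,0],[255,-0.006,0.028,0,0,0,0],[255,-0.006,0.028,0,0,0,0],[255,-0.006,0.028,0.02,0,0,0],[255,-0.006,0.028,0.03,0,0,0],[255,0,0,0.03,0,0,0],[255,0,0,0,0,0,0]]]'

```text
clock: 2.52
position: [446.2, 148.7, 234.9]
ee_rot: [-0.001, 1.0, -0.003, -0.006]
contact_force: [-1.2, -0.7, -0.9]
gripper_width: -0.0
grasp_force: 0.0
```

```bash
python3 - <<'E'
from h import *
d=snap('wrist','w1.png');print(d['K'],d['T'])
E
```

```text
[[297.31863964   0.         257.37102695]
 [  0.         297.31863964 196.90977134]
 [  0.           0.           1.        ]] [[-3.46130327e-04 -9.50784290e-01 -3.09853375e-01  3.65166917e+02]
 [ 9.99978470e-01 -2.35951220e-03  6.12310342e-03  1.51060197e+02]
 [-6.55285336e-03 -3.09844584e-01  9.50764636e-01  3.77483427e+02]
 [ 0.00000000e+00  0.00000000e+00  0.00000000e+00  1.00000000e+00]]
```

View pics/w1.png

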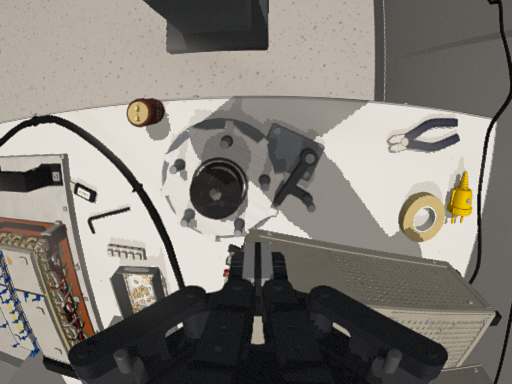

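The wrist view shows the post top at about (311,208), the pivot at (310,157) and the spool top at (215,193). The pegs are near (227,142), (180,166), (264,180) and (189,215).

```bash
python3 - <<'E'
from h import *
d=np.load('pics/top0.npz');w=np.load('pics/w1.npz')
f=w['frame'][120:245,150:335];cv2.imwrite('pics/w1c.png',cv2.resize(f,None,fx=4.3,fy=4.3,interpolation=cv2.INTER_CUBIC))
def tri(u,v,a,b):
    o1,r1=ray(d,210+u/7-.5,175+v/7-.5);o2,r2=ray(w,a,b,True)
    s=np.linalg.lstsq(np.c_[r1,-r2],o2-o1,rcond=None)[0];p,q=o1+r1*s[0],o2+r2*s[1];return (p+q)/2,np.linalg.norm(p-q)
for n,a in dict(spool=(435,275,215,193),post=(117,215,311,208),piv=(115,375,310,157),peg4=(403,435,227,142),peg5=(277,295,264,180)).items():print(n,tri(*a),onz(w,a[2],a[3],{'spool':65,'post':61,'piv':30}.get(n,59),True))
print(tri(300,97,252,232))
E
```

```text
spool (array([464.12060028, 101.67418082,  60.4680845 ]), np.float64(0.7495463418682364)) [462.55982732 102.04083914  65.        ]
post (array([483.96830537, 210.93617205,  55.09186416]), np.float64(1.3425020345913041)) [481.51245804 210.43606457  61.        ]
piv (array([430.93360704, 213.11213544,  17.64264412]), np.float64(1.9419478354962956)) [428.08486341 211.71000402  30.        ]
peg4 (array([411.70449447, 111.32963857,  18.78445233]), np.float64(1.1683416780492237)) [406.75247264 116.22979631  59.        ]
peg5 (array([460.19610042, 156.28665507,  17.73996775]), np.float64(1.4855082945074694)) [449.24805946 156.34296754  59.        ]
(array([530.66830898, 144.84549302,  20.05904641]), np.float64(6.353819446221161))
```

View pics/w1c.png

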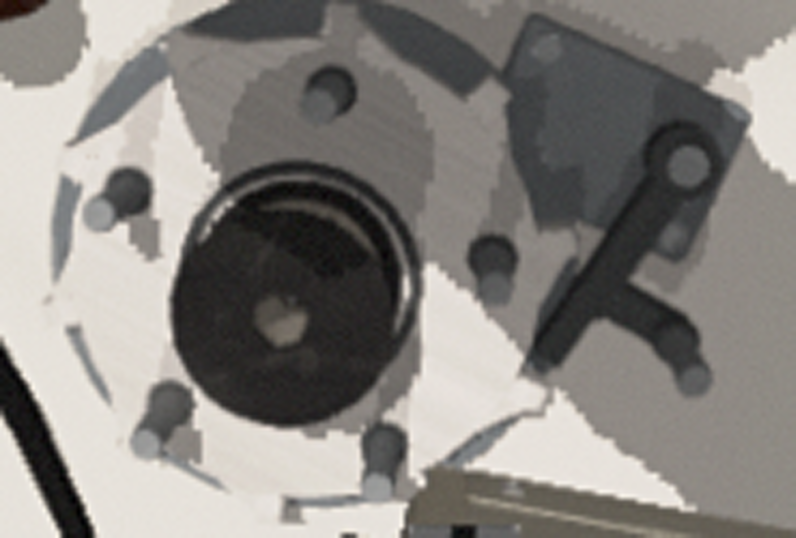

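Emit:
servo_tool --commands '[[[255,-0.016,0.016,0,0,0,0],[255,-0.016,0.016,0,0,0,0],[255,0,0,0.03,0,0,0],[255,0,0,0.03,0,0,0],[255,0,0,0.03,0,0,0],[255,0,0,0,0,0,0],[255,0,0,0,0,0,0]]]'

```text
clock: 3.15
position: [482.6, 180.8, 152.5]
ee_rot: [-0.0, 1.0, -0.001, 0.0]
contact_force: [0.0, -0.2, 0.2]
gripper_width: 0.0
grasp_force: 0.0
```

Emit:
servo_tool --commands '[[[255,0.006,0.002,0.02,0,0,0],[255,0,0,0.025,0,0,0],[255,0,0,0.025,0,0,0],[255,0,0,0.025,0,0,0],[255,0,0,0.015,0,0,0],[255,0,0,0.005,0,0,0],[255,0,0,0,0,0,0],[255,0,0,0,0,0,0]]]'

```text
clock: 3.82
position: [477.8, 184.5, 38.6]
ee_rot: [-0.0, 1.0, 0.001, 0.002]
contact_force: [0.5, -0.4, 0.1]
gripper_width: -0.1
grasp_force: 0.0
```

Emit:
servo_tool --commands '[[[255,0,0.002,0,0,0,0],[255,0,0.002,0,0,0,0],[255,0,0.002,0,0,0,0],[255,0,0.002,0,0,0,0]]]'

```text
clock: 4.15
position: [476.4, 191.9, 37.1]
ee_rot: [-0.0, 1.0, 0.0, 0.001]
contact_force: [-0.1, -2.0, -0.0]
gripper_width: -0.3
grasp_force: 0.7
```

Emit:
servo_tool --commands '[[[255,0,0.002,0,0,0,0],[255,0,0.002,0,0,0,0],[255,0,0.002,0,0,0,0],[255,0,0.002,0,0,0,0]]]'

```text
clock: 4.48
position: [475.9, 199.5, 36.3]
ee_rot: [-0.0, 1.0, -0.0, -0.0]
contact_force: [0.5, -1.1, 0.4]
gripper_width: -0.2
grasp_force: 0.7
```

Emit:
servo_tool --commands '[[[255,0,0.002,0,0,0,0],[255,0,0.002,0,0,0,0],[255,0,0.002,0,0,0,0],[255,0,0.002,0,0,0,0]]]'

```text
clock: 4.82
position: [475.3, 207.2, 36.0]
ee_rot: [-0.0, 1.0, -0.0, -0.001]
contact_force: [-1.3, -1.9, 0.6]
gripper_width: 0.0
grasp_force: 0.8
```

Emit:
servo_tool --commands '[[[255,0,-0.004,0,0,0,0],[255,0,-0.006,0,0,0,0],[255,0,0,-0.02,0,0,0],[255,0,0,-0.03,0,0,0],[255,0,0,-0.02,0,0,0],[255,0.017,-0.015,0,0,0,0],[255,0.017,-0.015,0,0,0,0],[255,0.017,-0.015,0,0,0,0],[255,0.017,-0.01,0,0,0,0],[255,0,0,0,0,0,0]]]'

```text
clock: 5.65
position: [404.6, 139.5, 106.0]
ee_rot: [0.001, 1.0, -0.0, -0.001]
contact_force: [-0.3, 0.4, -0.1]
gripper_width: -0.2
grasp_force: 0.0
```

```bash
python3 - <<'E'
from h import *
print(arm.read_state()['position'])
d=snap('wrist','w2.png')
cv2.imwrite('pics/w2b.png',cv2.resize(d['frame'],(768,576)))
E
```

```text
[404.55214295 139.53427088 106.03608222]
```

View pics/w2b.png

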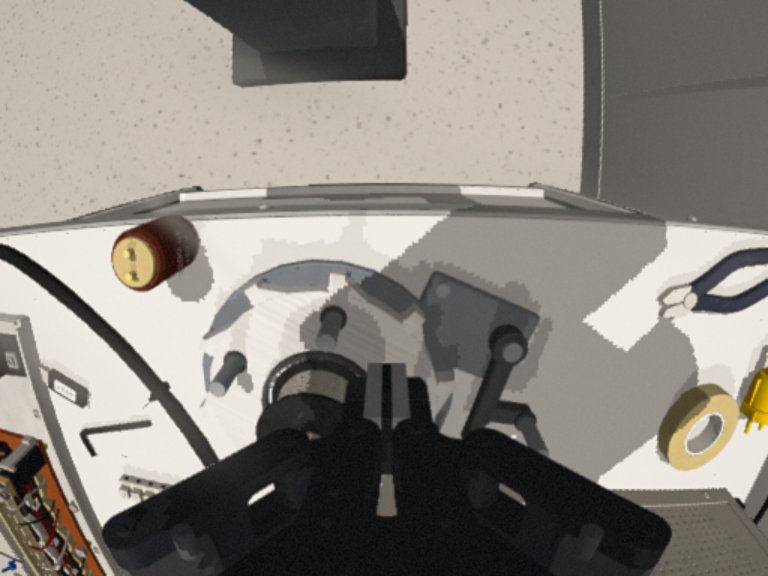

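The pawl now stands open, with its post at about (540,450) and its pivot at (511,348). Peg4 is at (325,330).

```bash
python3 - <<'E'
from h import *
d=np.load('pics/w2.npz')
for u,v,z in[(540,450,61),(511,350,30),(325,340,59)]:print(onz(d,u/1.5,v/1.5,z,True))
E
```

```text
[475.01984552 225.49564312  61.        ]
[427.59379177 210.18976879  30.        ]
[407.61175208 112.35049603  59.        ]
```

Emit:
servo_tool --commands '[[[255,-0.003,0.001,0.02,0,0,0],[255,0,0,0.025,0,0,0],[255,0,0,0.015,0,0,0],[255,0,0,0.006,0,0,0],[255,0,0,0,0,0,0],[255,0,0,0,0,0,0]]]'

```text
clock: 6.2
position: [411.8, 143.8, 40.5]
ee_rot: [-0.0, 1.0, 0.0, 0.0]
contact_force: [-0.4, -0.5, 0.8]
gripper_width: -0.0
grasp_force: 0.0
```

Emit:
servo_tool --commands '[[[255,0,-0.003,0,0,0,0],[255,0,-0.003,0,0,0,0],[255,0,-0.002,0,0,0,0]]]'

```text
clock: 6.45
position: [411.4, 135.4, 41.1]
ee_rot: [-0.0, 1.0, 0.001, 0.001]
contact_force: [0.1, 0.4, -0.6]
gripper_width: 0.2
grasp_force: 0.0
```

Emit:
servo_tool --commands '[[[255,0,-0.001,0,0,0,0],[255,0,-0.001,0,0,0,0]]]'

```text
clock: 6.62
position: [411.2, 133.3, 40.8]
ee_rot: [-0.0, 1.0, 0.0, 0.0]
contact_force: [0.3, 0.1, -0.0]
gripper_width: 0.2
grasp_force: 0.0
```

Emit:
servo_tool --commands '[[[255,0,-0.001,0,0,0,0],[255,0,-0.001,0,0,0,0]]]'

```text
clock: 6.78
position: [411.0, 131.3, 40.5]
ee_rot: [-0.0, 1.0, 0.0, 0.0]
contact_force: [-0.3, 0.1, -0.7]
gripper_width: -0.2
grasp_force: 0.0
```

Emit:
servo_tool --commands '[[[255,0,-0.001,0,0,0,0],[255,0,-0.001,0,0,0,0]]]'

```text
clock: 6.95
position: [411.0, 129.3, 40.3]
ee_rot: [-0.0, 1.0, -0.0, 0.0]
contact_force: [0.1, 0.4, 0.9]
gripper_width: 0.1
grasp_force: 0.4
```

Emit:
servo_tool --commands '[[[255,0,-0.001,0,0,0,0],[255,0,-0.001,0,0,0,0]]]'

```text
clock: 7.12
position: [410.9, 127.6, 40.3]
ee_rot: [-0.0, 1.0, 0.0, -0.0]
contact_force: [-1.4, 3.2, 0.6]
gripper_width: -0.0
grasp_force: 1.4
```

Emit:
servo_tool --commands '[[[255,0,-0.002,0,0,0,0],[255,0,-0.002,0,0,0,0],[255,0,-0.002,0,0,0,0],[255,0,-0.002,0,0,0,0],[255,0,-0.002,0,0,0,0]]]'

```text
clock: 7.53
position: [410.9, 117.1, 40.3]
ee_rot: [-0.0, 1.0, -0.0, -0.0]
contact_force: [-2.2, 2.4, 0.0]
gripper_width: -0.1
grasp_force: 1.2
```

Emit:
servo_tool --commands '[[[255,0,-0.002,0,0,0,0],[255,0,-0.002,0,0,0,0],[255,0,-0.002,0,0,0,0],[255,0,-0.002,0,0,0,0],[255,0,-0.002,0,0,0,0],[255,0,-0.002,0,0,0,0],[255,0,-0.002,0,0,0,0],[255,0,-0.002,0,0,0,0],[255,0,-0.002,0,0,0,0],[255,0,-0.002,0,0,0,0]]]'

```text
clock: 8.37
position: [412.2, 98.0, 40.7]
ee_rot: [-0.001, 1.0, 0.001, 0.001]
contact_force: [2.1, 4.2, -0.0]
gripper_width: -0.0
grasp_force: 1.6
```

Emit:
servo_tool --commands '[[[255,0,0,0,0,0,0],[255,0,0.004,0,0,0,0],[255,0,0.004,0,0,0,0],[255,0,0,-0.02,0,0,0],[255,0,0,-0.03,0,0,0],[255,0,0,-0.03,0,0,0],[255,0,0,0,0,0,0]]]'

```text
clock: 8.95
position: [413.3, 106.9, 124.9]
ee_rot: [-0.001, 1.0, 0.002, 0.004]
contact_force: [1.6, 0.5, 0.2]
gripper_width: -0.1
grasp_force: 0.0
```

```bash
python3 - <<'E'
from h import *
print(arm.read_state()['position'])
w=snap('wrist','w3.png');t=snap('top','t3.png')
a=cv2.resize(t['frame'][175:255,210:315],(400,305),interpolation=cv2.INTER_CUBIC)
b=cv2.resize(w['frame'][110:340,100:400],(400,305),interpolation=cv2.INTER_CUBIC)
cv2.imwrite('pics/b3.png',np.hstack([a,b]))
E
```

```text
[413.3416182  106.87417246 124.92525238]
```

View pics/b3.png

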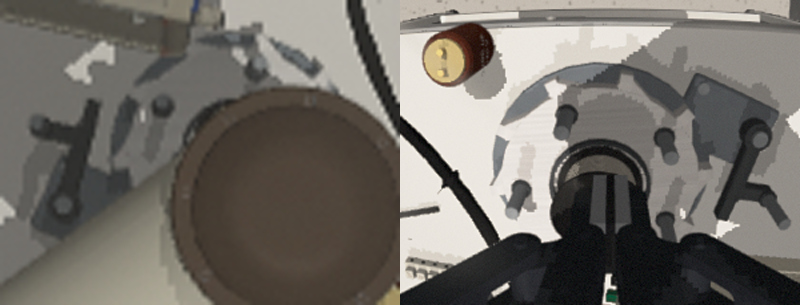

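The pawl is still open. In the wrist panel the peg tops are at about (561,135), (670,158), (515,213) and (667,235). I'll compute the wheel rotation from these.

```bash
python3 - <<'E'
from h import *
def rep(f,L,c0=(463.5,102)):
    d=np.load(f)
    for u,v in L:
        p=onz(d,u,v,59,True)[:2];q=p-np.array(c0);a=np.degrees(np.arctan2(*q[::-1]));print(p.round(1),np.hypot(*q).round(1),a.round(1),(a%72).round(1))
rep('pics/w1.npz',[(150+x/4.3,120+y/4.3) for x,y in[(319,105),(495,290),(98,214),(147,444),(377,487)]])
rep('pics/w3.npz',[(100+x*.75,110+y*.754) for x,y in[(161,135),(270,158),(115,213),(267,235)]])
E
```

```text
[409.4 113.1] 55.3 168.4 24.4
[457.8 157.6] 55.9 95.8 23.8
[437.   53.5] 55.3 -118.7 25.3
[502.2  61.9] 55.7 -46.0 26.0
[514.2 125.7] 56.0 25.1 25.1
[413.4  80.9] 54.4 -157.2 58.8
[427.9 143.5] 54.7 130.6 58.6
[467.2  48.7] 53.5 -86.0 58.0
[483.8 145.5] 48.0 65.0 65.0
```

Emit:
servo_tool --commands '[[[255,0,0,0.03,0,0,0],[255,0,0,0.03,0,0,0],[255,0,0,0.02,0,0,0],[255,0,0,0,0,0,0],[255,0,-0.003,0,0,0,0],[255,0,0,0,0,0,0],[255,0,0,0,0,0,0]]]'

```text
clock: 9.63
position: [411.5, 102.6, 41.2]
ee_rot: [-0.0, 1.0, 0.0, 0.001]
contact_force: [0.2, 0.2, 0.9]
gripper_width: -0.1
grasp_force: 0.0
```

Emit:
servo_tool --commands '[[[255,0,-0.002,0,0,0,0],[255,0,-0.0015,0,0,0,0],[255,0,-0.0015,0,0,0,0],[255,0,-0.0015,0,0,0,0],[255,0,0,0,0,0,0]]]'

```text
clock: 10.05
position: [411.7, 96.2, 40.9]
ee_rot: [-0.0, 1.0, 0.001, 0.001]
contact_force: [0.0, 1.7, 0.7]
gripper_width: 0.3
grasp_force: 0.7
```

Emit:
servo_tool --commands '[[[255,0,0.004,0,0,0,0],[255,0,0.004,0,0,0,0],[255,0,0,-0.025,0,0,0],[255,0,0,-0.03,0,0,0],[255,-0.01,0.025,0,0,0,0],[255,-0.013,0.03,0,0,0,0],[255,-0.013,0.03,0,0,0,0],[255,-0.013,0.03,0,0,0,0],[255,-0.012,0.027,0,0,0,0],[255,0,0,0,0,0,0]]]'

```text
clock: 10.88
position: [474.6, 250.9, 95.3]
ee_rot: [-0.002, 1.0, 0.001, 0.002]
contact_force: [0.5, -0.8, -0.5]
gripper_width: 0.3
grasp_force: 0.0
```

Emit:
servo_tool --commands '[[[255,-0.003,0.001,0.02,0,0,0],[255,0,0,0.025,0,0,0],[255,0,0,0.011,0,0,0],[255,0,0,0,0,0,0],[255,0,-0.003,0,0,0,0],[255,0,-0.003,0,0,0,0],[255,0,-0.002,0,0,0,0],[255,0,-0.002,0,0,0,0]]]'

```text
clock: 11.55
position: [476.0, 237.6, 40.6]
ee_rot: [-0.0, 1.0, 0.001, 0.001]
contact_force: [1.2, 1.4, -0.0]
gripper_width: -0.1
grasp_force: 0.8
```

Emit:
servo_tool --commands '[[[255,0,-0.002,0,0,0,0],[255,0,-0.002,0,0,0,0],[255,0,-0.002,0,0,0,0],[255,0,-0.002,0,0,0,0]]]'

```text
clock: 11.88
position: [475.1, 228.8, 39.7]
ee_rot: [-0.0, 1.0, 0.0, 0.0]
contact_force: [1.6, 1.8, -0.5]
gripper_width: 0.1
grasp_force: 0.7
```

Emit:
servo_tool --commands '[[[255,0,-0.001,0,0,0,0],[255,0,-0.001,0,0,0,0],[255,0,-0.001,0,0,0,0]]]'

```text
clock: 12.13
position: [475.3, 227.4, 39.6]
ee_rot: [-0.0, 1.0, 0.001, 0.001]
contact_force: [-2.3, 9.3, -0.2]
gripper_width: 0.3
grasp_force: 4.6
```

Emit:
servo_tool --commands '[[[255,0,-0.001,0,0,0,0],[255,0,-0.001,0,0,0,0],[255,0,0,0,0,0,0]]]'

```text
clock: 12.38
position: [475.4, 227.0, 39.6]
ee_rot: [-0.0, 1.0, 0.003, 0.001]
contact_force: [-4.7, 11.2, 1.9]
gripper_width: -0.0
grasp_force: 6.1
```

Emit:
servo_tool --commands '[[[255,0,0.005,0,0,0,0],[255,0,0.01,0,0,0,0],[255,0,0,-0.03,0,0,0],[255,0,0,-0.04,0,0,0],[255,0.005,-0.01,-0.04,0,0,0],[255,0.01,-0.03,-0.04,0,0,0],[255,0.01,-0.03,-0.04,0,0,0],[255,0.005,-0.02,0,0,0,0],[255,0,0,0,0,0,0],[255,0,0,0,0,0,0]]]'

```text
clock: 13.22
position: [447.9, 158.8, 214.7]
ee_rot: [0.001, 1.0, -0.0, -0.0]
contact_force: [0.7, -0.3, -0.7]
gripper_width: 0.3
grasp_force: 0.0
```

```bash
python3 - <<'E'
from h import *
print(arm.read_state()['position'])
w=snap('wrist','w4.png')
f=w['frame'][120:245,150:335];cv2.imwrite('pics/w4c.png',cv2.resize(f,None,fx=4.3,fy=4.3,interpolation=cv2.INTER_CUBIC))
E
```

```text
[447.85866048 158.80958823 214.692594  ]
```

View pics/w4c.png

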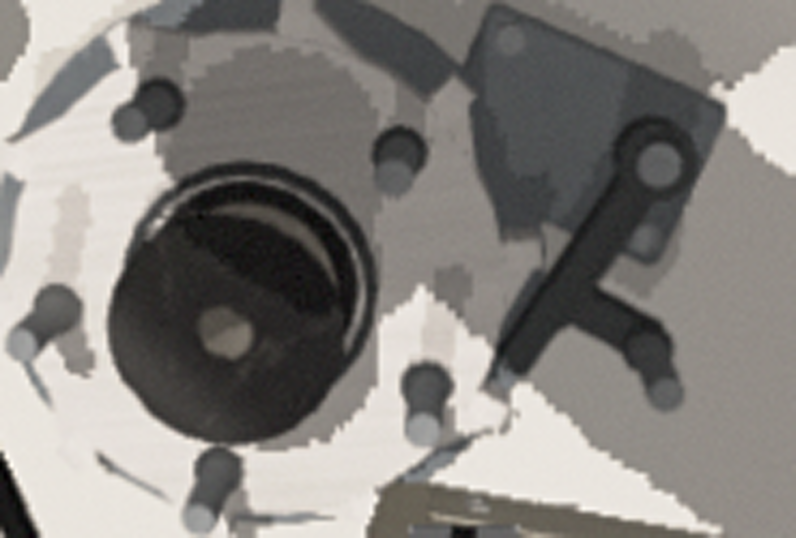

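The pawl bar looks just as in the first picture: pivot at (658,162), post at (665,392), nose in the teeth at (505,375). Now the check on angles.

```bash
python3 - <<'E'
from h import *
def M(f,L):
    d=np.load(f);return [onz(d,150+x/4.3,120+y/4.3,z,True)[:2] for x,y,z in L]
for f,pp,pg in[('pics/w1.npz',[(690,165,30),(695,380,61),(280,320,65)],[(319,105),(495,290),(98,214),(147,444),(377,487)]),('pics/w4.npz',[(658,162,30),(666,393,61),(226,332,65)],[(130,123),(396,177),(25,343),(200,520),(424,428)])]:
    a,b,c=M(f,pp);print(a,b,c,'pawl',np.arctan2(*(b-a)[::-1]))
    A=[np.degrees(np.arctan2(*(p-c)[::-1]))%72 for p in M(f,[(*g,59) for g in pg])];print(np.round(A,1),np.mean(A))
E
```

```text
[429.74818754 212.34505261] [481.96831916 211.19857367] [464.21054581 102.10064841] pawl -0.021951204454926643
[24.6 24.6 24.7 25.4 25.3] 24.918347920643733
[429.26344766 211.40583128] [481.77308106 211.15301359] [464.0777668  102.67254245] pawl -0.004814654304951903
[59.4 59.2 59.2 59.6 59.9] 59.467129601814804
```

```bash
python3 -c "
from bench import ticket
print(ticket.job_done())"
```

```text
the job is handed in; nothing more can be done
None
```

The job is handed in: I lifted the pawl by its post, turned the wheel back about 0.60 rad (one notch), then pushed the pawl home against a firm stop, and the last image shows it about where it started; the spool stayed in its seat.

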